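# Stock the woodturner's finishing caddy

## Robot

A 6-joint arm with a two-finger parallel gripper is mounted at the origin on the work surface. World frame = base frame: x ahead of the robot, y to its left, z up, the work surface at z = 0. Lengths are in m, angles in rad, forces in N, time in s.
With the tool pointing down it reaches from about 0.3 to 0.775 m from the base axis. Payload 14.6 kg.
Tool frame: the origin (TCP) lies at the very end of the fingers, on their centre line; the grasp point (between the pads) lies 19 mm behind it; z points along the fingers, y is the line along which they close (so a half turn about z gives the same grasp; the last joint's range is limited). The gripper opens to 94 mm and grips with 3 to 60 N. Pads are 16 mm wide; open, the fingers measure 119 mm over their backs; the gripper's body (75 mm by 177 mm) begins 78 mm behind the grasp point.
Start: joints at [1.178, 0.3, 1.521, -0, 1.321, -0.067], TCP at [0.176, 0.521, 0.205] pointing down, gripper open.
Joint ranges: [-3.03, 3.03], [-0.79, 2.21], [0.23, 2.52], [-1.04, 4.18], [0, 3.07], [-2.55, 2.55]. Speed limits (rad/s): [2.22, 2.22, 2.57, 3.14, 3.14, 3.14].

## Interface

Orientations are given as [roll, pitch, yaw] about the fixed x, y, z axes, in that order (R = Rz(yaw) Ry(pitch) Rx(roll)).
In Python, from station import ctrl gives the robot as it stands.
- The arm moves only by the tool carry_out, never from a script. Its argument "motion" is text: rows parted by semicolons, each of 7 numbers parted by spaces: the shift along the world's x, y, z in m, then the turn, a rotation vector about the world's x, y, z in degrees, then the closure in counts, from 0 (fully open) to 255 (shut). In form: dx dy dz wx wy wz hand; .... A call has 1 to 20 rows; each row shifts and turns the commanded pose from where the row before left it; what a row does not reach is not made up. A row lasts 1/12 s, in which the tool goes at most 41.7 mm and 7.16 degrees, less where a joint would pass 70% of its speed; a pose out of reach is approached as far as the arm can. A call is refused whole if a number of a shift passes 0.0417 or a number of a turn 7.16, either way. A call with a gripper value outside its range is refused whole. The fingers move at their own pace and stop on an object; "grip_force" is the grip in N (left out, the last holds). Time passes only in rows, so rows that do not move let the fingers close. It gives the time, the measured TCP pose, the force, the opening and the grip force at its end, in the units of the state.
- ctrl.get_obs(): the state, without advancing time (a new reading comes with each control period).
- ctrl.camera(name): name is "side" or "top" or "wrist"; returns a dict with "pixels" (480x640x3 uint8, red, green, blue), "range_z" (480x640 float32, m along the optical axis (not along the pixel's ray), 0 where there is no reading), "K" (3x3 intrinsics, pixels), "position" and "attitude" of the camera in the world. Camera axes: x right, y up, looking along -z (the intrinsics and any distortion apply to the point x, -y, -z); pixel columns grow to the right and rows downward; lengths in m; the calibration is good to about 2 mm. A picture is of the moment at which its call begins.
- ctrl.hand_in(): hands the job in; it is judged then, once.
The state is a dict: "time_s": time; "qpos": joint angles; "joint_vel": joint speeds; "tau": joint torques, N m; "ee_pos": TCP position; "eef_rot": TCP orientation; "force": force on the tool from outside, world axes, zero at the start; "moment": the same for the moment, N m; "grip_width": finger opening in m; "grip_force": force on a finger pad.
Only numpy, scipy, OpenCV 4.12 (cv2) and the standard library are available. Lean on these libraries where they do the work, as an engineer would, in place of code of your own. Each camera call takes 0.05 s, during which the arm holds its last target. There are 200 camera calls.

## Task

Stock the finishing caddy for the lathe: stand the four containers with a red, blue, yellow and green cap or lid in the caddy, each upright on the felt of its own colour. Keep every container upright all the way, and leave the look-alikes, the black-capped bottle and the white-lidded tin, standing where they are.

Things in the scene. Friction and masses are not known exactly. Their poses are not given: they have to be found in the camera images.
- red_bottle: Belongs in the caddy: amber glass bottle with a white paper label and a red cap: round body diameter 48 mm from the underside up to 58 mm, then a shoulder, cap diameter 32 mm, 88 mm tall in all; about 0.2 kg. Origin: centre of the underside; z up along its axis.
- blue_flask: Belongs in the caddy: flat-sided white plastic bottle with a paper band and a blue cap: body 56 mm (its x) by 34 mm (its y), flat sides up to 62 mm, cap diameter 24 mm, 86 mm tall in all; about 0.18 kg. Origin: centre of the underside; z up along its axis.
- yellow_jar: Belongs in the caddy: brown jar with a white paper label and a yellow lid: straight cylinder diameter 54 mm, 61 mm tall, lid the top 15 mm; about 0.24 kg. Origin: centre of the underside; z up along its axis.
- green_tin: Belongs in the caddy: dark grey metal tin with a pale line near its foot and a green lid: straight cylinder diameter 56 mm, 62 mm tall, lid the top 14 mm; about 0.22 kg. Origin: centre of the underside; z up along its axis.
- black_bottle: Does not belong, stays where it is: the same amber glass bottle with a white paper label and a black cap: round body diameter 48 mm from the underside up to 58 mm, then a shoulder, cap diameter 32 mm, 88 mm tall in all; about 0.2 kg. Origin: centre of the underside; z up along its axis.
- white_tin: Does not belong, stays where it is: the same dark grey metal tin with a pale line near its foot and a white lid: straight cylinder diameter 56 mm, 62 mm tall, lid the top 14 mm; about 0.22 kg. Origin: centre of the underside; z up along its axis.
- red_felt: Red felt, 80 x 80 x 3 mm, fixed on the floor of one caddy bay. Origin: its underside's centre (the bay's centre), 6 mm above the bench; things stand on its top. x, y along the bay walls. Plywood caddy, fixed to the bench: 186 mm square, 2 x 2 bays 90 mm apart, 84 mm square inside, walls and dividers 6 mm thick, tops 22 mm above the bench; which felt is in which bay varies.
- blue_felt: Blue felt, 80 x 80 x 3 mm, fixed on the floor of one caddy bay. Origin: its underside's centre (the bay's centre), 6 mm above the bench; things stand on its top. x, y along the bay walls. Bay and caddy as told for the red felt.
- yellow_felt: Yellow felt, 80 x 80 x 3 mm, fixed on the floor of one caddy bay. Origin: its underside's centre (the bay's centre), 6 mm above the bench; things stand on its top. x, y along the bay walls. Bay and caddy as told for the red felt.
- green_felt: Green felt, 80 x 80 x 3 mm, fixed on the floor of one caddy bay. Origin: its underside's centre (the bay's centre), 6 mm above the bench; things stand on its top. x, y along the bay walls. Bay and caddy as told for the red felt.
There are look-alikes about, which are no part of the job. What is shaped like the red_bottle but purple is not meant. There is more than one size of the yellow_jar; the one meant has the size given above.

How it is judged:
At the end, for the whole second after the job is handed in: Each of the four stands at rest on the felt of its own colour: within 30 mm of its centre, foot from 5 mm below to 4 mm above the felt's top, upright within 0.08 rad; the black-capped bottle and white-lidded tin stand upright within 25 mm of where they began (horizontal distance between red_bottle and red_felt below 0.03 m and z of red_bottle in the frame of red_felt between -0.002 and 0.007 m and angle between each of red_bottle, blue_flask, yellow_jar, green_tin, black_bottle, white_tin's own z axis and vertical below 0.08 rad and linear speed of each of red_bottle, blue_flask, yellow_jar, green_tin, black_bottle, white_tin below 0.02 m/s and horizontal distance between blue_flask and blue_felt below 0.03 m and z of blue_flask in the frame of blue_felt between -0.002 and 0.007 m and horizontal distance between yellow_jar and yellow_felt below 0.03 m and z of yellow_jar in the frame of yellow_felt between -0.002 and 0.007 m and horizontal distance between green_tin and green_felt below 0.03 m and z of green_tin in the frame of green_felt between -0.002 and 0.007 m and distance of each of black_bottle, white_tin from where it was at the start of the episode below 0.025 m); the robot touches nothing.
It fails at once if a container is tipped over or carried leaning more than about 40 degrees (angle between any of red_bottle, blue_flask, yellow_jar, green_tin, black_bottle, white_tin's own z axis and vertical above 0.7 rad).
It fails at once if the black-capped bottle or the white-lidded tin is moved more than 25 mm (distance of any of black_bottle, white_tin from where it was at the start of the episode above 0.025 m).
It also fails if it takes over 104 s, if anything falls off the work surface, if the arm or the gripper's body presses on something with over 40 N, if the wrist force passes 120 N, or if a joint passes its speed limit or range.

## Working session

There is one attempt and no reset: what is moved stays moved. The work goes in short steps, Python scripts to look and compute and a tool call to move; the robot and the scene stay as the last step left them, time stands still between calls to the robot, and variables do not carry over. Pictures are saved under pics/ and viewed, at most 14 in all, crops included, and the job is handed in when it is done.

Besides the shell and the picture viewer there is one more tool, called after ">>>" as name(argument=value, ...) on one line, values as JSON. carry_out: Moves the arm, as the interface text tells. Its arguments: {"type":"object","properties":{"motion":{"type":"string"},"grip_force":{"type":"number"}},"required":["motion"]}

```bash
mkdir -p pics; cat > h.py <<'E'
import numpy as np, cv2, pickle
from station import ctrl
def shot(n):
    c=ctrl.camera(n); pickle.dump(c,open(f'pics/{n}.pkl','wb')); return c
def load(n): return pickle.load(open(f'pics/{n}.pkl','rb'))
def rot(c):
    a=np.array(c['attitude'],float)
    if a.shape==(3,3): return a
    from scipy.spatial.transform import Rotation as R
    return R.from_euler('xyz',a).as_matrix() if a.size==3 else None
def ray(c,u,v):
    d=np.linalg.inv(c['K'])@np.array([u,v,1.]); return rot(c)@(d*[1,-1,-1])
def onplane(c,u,v,z):
    d=ray(c,u,v); p=np.array(c['position']); return p+d*(z-p[2])/d[2]
def cloud(c):
    v,u=np.mgrid[:480,:640]; d=np.stack([u,v,np.ones_like(u)],-1)@np.linalg.inv(c['K']).T*[1,-1,-1]
    return (d*c['range_z'][...,None])@rot(c).T+np.array(c['position'])
E
python3 - <<'E'
from h import *
for n in ['top','side']:
    c=shot(n); cv2.imwrite(f'pics/{n}0.png',c['pixels'][...,::-1]); print(n,c['position'],c['attitude'],c['K'],[k for k in c])
print(ctrl.get_obs())
E
```

```text
top [ 0.48277149 -0.01244086  0.93775004] [ 0.14309909  0.03189569 -1.57398766] [[461.38906101   0.         317.08354644]
 [  0.         461.38906101 244.31641927]
 [  0.           0.           1.        ]] ['pixels', 'range_z', 'K', 'position', 'attitude']
side [0.32547613 0.65154925 0.43095138] [ 1.08688073 -0.01615016 -2.73188938] [[448.04054172   0.         328.9213708 ]
 [  0.         448.04054172 237.50495366]
 [  0.           0.           1.        ]] ['pixels', 'range_z', 'K', 'position', 'attitude']
{'time_s': 0.1, 'qpos': array([ 1.17841999e+00,  3.00391160e-01,  1.52151759e+00,  1.54522628e-06,
        1.32069918e+00, -6.65808808e-02]), 'joint_vel': array([ 0.00103074, -0.00219834, -0.00090301,  0.00143569,  0.00118532,
       -0.00163449]), 'tau': array([-5.05024018e-04, -5.32645833e+01, -3.53282225e+01,  7.08885561e-02,
        2.35523534e-02, -9.07132085e-05]), 'ee_pos': array([0.17593677, 0.52085304, 0.20495704]), 'eef_rot': array([-3.14057972e+00, -6.90417262e-05,  2.81579678e+00]), 'force': array([ 1.07418177,  0.72037457, -0.59541417]), 'moment': array([ 0.0064554 , -0.03359752, -0.01143608]), 'grip_force': 0.0, 'grip_width': 0.09374333384448605}
```

View pics/top0.png

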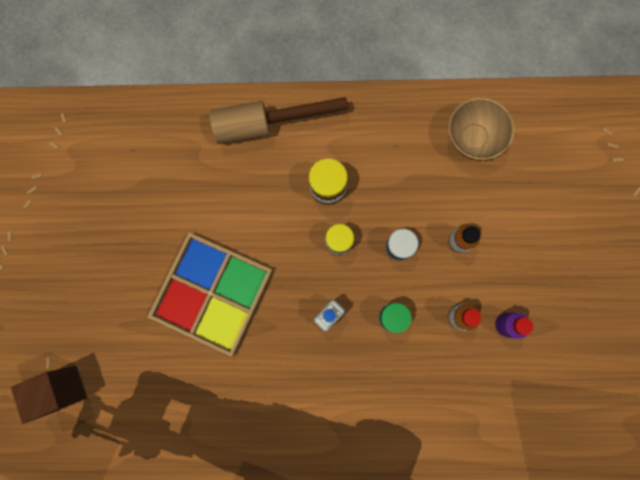

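View pics/side0.png

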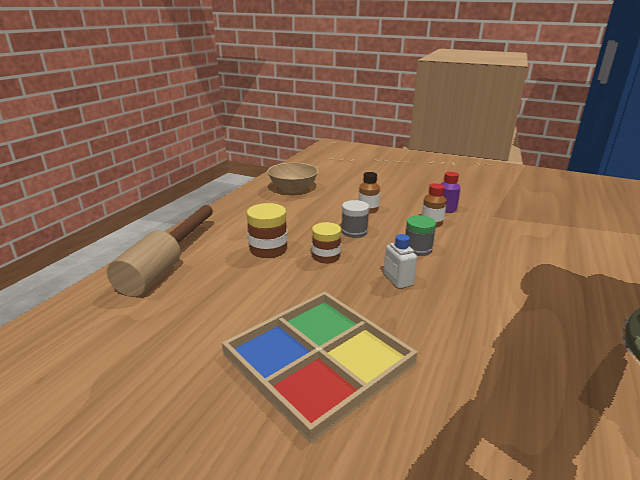

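Top view: the red caps are at (470,318) on amber glass and (523,327) on a purple decoy. The yellow lids are at (328,178), which is large, and (340,238), which is small. Green lid is at (396,318), white lid at (403,243), blue cap at (330,315) and black cap at (471,235). The caddy is around (210,293). Side view: the same items, with the caddy at (320,365). I choose the amber red bottle at (470,318) and, subject to measured size, the small yellow jar at (340,238).

```bash
cat >> h.py <<'E'
R=dict(red=[(0,8),(172,180)],yellow=[(22,34)],green=[(45,85)],blue=[(100,125)])
def mask(c,col):
    h=cv2.cvtColor(c['pixels'],cv2.COLOR_RGB2HSV); m=0
    for a,b in R[col]: m=m|cv2.inRange(h,(a,140,60),(b,255,255))
    return m
E
python3 - <<'E'
from h import *
for n in ['top','side']:
    c=load(n); P=cloud(c); print(n)
    for col in R:
        k,l,s,ce=cv2.connectedComponentsWithStats(mask(c,col))
        for i in range(1,k):
            if s[i,4]<60: continue
            p=P[(l==i)&(c['range_z']>0)]; z=np.percentile(p[:,2],90 if p[:,2].max()>.03 else 50)
            m=(l==i).astype(np.uint8)
            q=onplane(c,*ce[i],z); (ctr,wh,ang)=cv2.minAreaRect(cv2.findContours(m,0,1)[0][0])
            f=c['K'][0,0]; sc=np.linalg.norm(onplane(c,ce[i][0]+1,ce[i][1],z)-q)
            print(col,ce[i].round(),s[i,4],'ztop %.3f'%z,'ctr',q.round(4)[:2],'medcloud',np.median(p,0).round(4),'size mm',(np.array(wh)*sc*1e3).round(0),'ang',round(ang,1))
c=load('top');b=c['pixels'][150:350,290:550];cv2.imwrite('pics/crop.png',cv2.resize(b,None,fx=3,fy=3,interpolation=2)[:600,:780,::-1])
E
```

```text
top
red [181. 304.] 1578 ztop 0.010 ctr [0.4964 0.2921] medcloud [0.4971 0.292  0.0096] size mm [79. 84.] ang 25.6
red [471. 317.] 282 ztop 0.090 ctr [ 0.4705 -0.2628] medcloud [ 0.4709 -0.2637  0.0883] size mm [30. 34.] ang 90.0
red [524. 326.] 274 ztop 0.091 ctr [ 0.4553 -0.3541] medcloud [ 0.4548 -0.355   0.0883] size mm [34. 30.] ang 45.0
yellow [328. 177.] 1231 ztop 0.086 ctr [ 0.734  -0.0063] medcloud [ 0.7351 -0.0067  0.0842] size mm [74. 74.] ang 45.0
yellow [339. 237.] 667 ztop 0.063 ctr [ 0.6218 -0.0279] medcloud [ 0.6227 -0.0273  0.0615] size mm [54. 54.] ang 45.0
yellow [221. 323.] 1730 ztop 0.010 ctr [0.4591 0.2095] medcloud [0.4593 0.2096 0.0097] size mm [83. 85.] ang 24.8
green [240. 282.] 1406 ztop 0.010 ctr [0.5415 0.1729] medcloud [0.5411 0.1727 0.0097] size mm [75. 78.] ang 25.0
green [395. 317.] 668 ztop 0.065 ctr [ 0.4704 -0.1303] medcloud [ 0.4709 -0.1305  0.0627] size mm [50. 54.] ang 90.0
blue [200. 264.] 1406 ztop 0.010 ctr [0.5784 0.2552] medcloud [0.5781 0.2551 0.0096] size mm [76. 79.] ang 24.9
blue [329. 315.] 99 ztop 0.089 ctr [ 0.4751 -0.0071] medcloud 
[... 390 characters left out ...]
ang 54.2
yellow [267. 221.] 357 ztop 0.082 ctr [0.7111 0.0298] medcloud [0.7152 0.0229 0.0745] size mm [31. 69.] ang 82.3
yellow [326. 236.] 196 ztop 0.060 ctr [ 0.6076 -0.0019] medcloud [ 0.6102 -0.0064  0.0548] size mm [27. 50.] ang 83.4
yellow [383. 344.] 154 ztop 0.009 ctr [0.4435 0.1727] medcloud [0.4427 0.1731 0.009 ] size mm [68.  6.] ang 33.7
blue [614. 104.] 7921 ztop 0.370 ctr [0.2685 0.2704] medcloud [ 0.0738 -1.0684  0.12  ] size mm [135.  54.] ang 90.0
blue [403. 241.] 150 ztop 0.087 ctr [0.4674 0.0083] medcloud [4.695e-01 4.000e-04 8.370e-02] size mm [22. 24.] ang 8.1
blue [271. 351.] 1962 ztop 0.009 ctr [0.5776 0.2506] medcloud [0.5775 0.2505 0.0091] size mm [55. 84.] ang 59.3
```

View pics/crop.png

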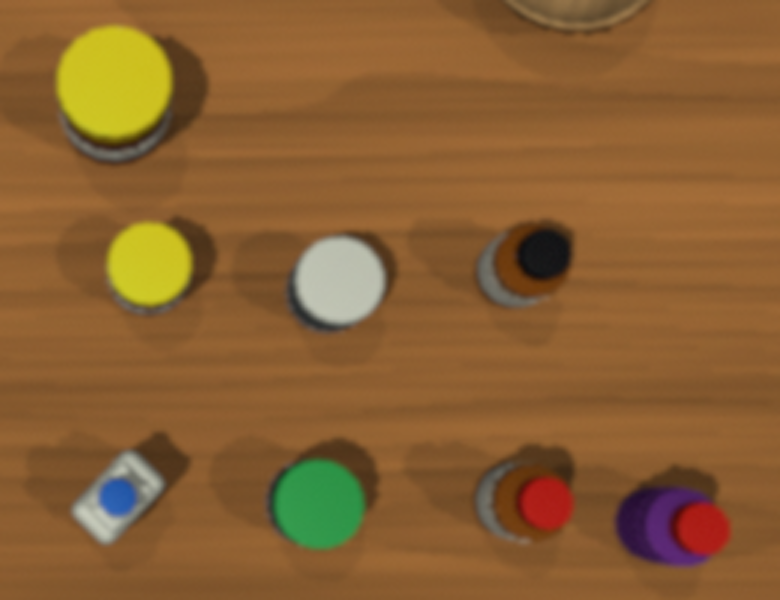

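The crop confirms amber glass under the red cap at crop (548,503) and purple at (703,527). The small jar's lid measures 54 mm across at z 0.062, so it is the right one. The flask is rotated. Next I measure its yaw and the locations of the stay-put items.

```bash
python3 - <<'E'
from h import *
from scipy.spatial.transform import Rotation as Ro
c=load('top'); P=cloud(c)
s=(np.abs(P[...,0]-.475)<.06)&(np.abs(P[...,1]+.007)<.06)&(P[...,2]>.05)&(P[...,2]<.08)
print('flask',cv2.minAreaRect((P[s][:,:2]*1000).astype(np.float32)))
for n,x,y in [('white',.61,-.14),('black',.62,-.27),('red',.47,-.263)]:
    s=(np.hypot(P[...,0]-x,P[...,1]-y)<.06)&(P[...,2]>.035)
    print(n,cv2.minEnclosingCircle((P[s][:,:2]*1000).astype(np.float32)),P[s][:,2].max())
o=ctrl.get_obs();print(Ro.from_euler('xyz',o['eef_rot']).as_matrix()[:,1])
E
```

```text
flask ((474.5118713378906, -7.263542175292969), (33.14741516113281, 55.933712005615234), 44.43865966796875)
white ((610.4756469726562, -149.1394500732422), 28.1740665435791) 0.06850568989195993
black ((622.0186767578125, -272.1990051269531), 24.19308090209961) 0.09356526926103026
red ((470.3598937988281, -264.55731201171875), 24.482711791992188) 0.09285417841520316
[ 0.32006266  0.94739583 -0.00101293]
```

>>> carry_out(motion="0.0166 -0.0293 0 0 0 -1.5 40;0.0166 -0.0293 0 0 0 -1.5 40;0.0166 -0.0293 0 0 0 -1.5 40;0.0166 -0.0293 0 0 0 -1.5 40;0.0166 -0.0293 0 0 0 -1.5 40;0.0166 -0.0293 0 0 0 -1.5 40;0.0166 -0.0293 0 0 0 -1.5 40;0.0166 -0.0293 0 0 0 -1.5 40;0.0166 -0.0293 0 0 0 -1.5 40;0.0166 -0.0293 0 0 0 -1.5 40;0.0166 -0.0293 0 0 0 -1.5 40;0.0166 -0.0293 0 0 0 -1.5 40;0.0166 -0.0293 0 0 0 -1.5 40;0.0166 -0.0293 0 0 0 -1.5 40;0.0166 -0.0293 0 0 0 -1.5 40;0.0166 -0.0293 0 0 0 -1.5 40;0.0166 -0.0293 0 0 0 -1.5 40;0.0166 -0.0293 0 0 0 -1.5 40;0 0 0 0 0 0 40;0 0 0 0 0 0 40", grip_force=20)

```text
time_s: 1.77
ee_pos: [0.4749, -0.0074, 0.2048]
eef_rot: [-3.141, -0.001, 2.342]
force: [-0.3, 0.2, -0.4]
grip_width: 0.0792
grip_force: 0.0
```

>>> carry_out(motion="0 0 -0.02 0 0 0 40;0 0 -0.02 0 0 0 40;0 0 -0.02 0 0 0 40;0 0 -0.02 0 0 0 40;0 0 -0.02 0 0 0 40;0 0 -0.02 0 0 0 40;0 0 -0.02 0 0 0 40;0 0 -0.02 0 0 0 40;0 0 -0.015 0 0 0 40;0 0 -0.008 0 0 0 40;0 0 0 0 0 0 40;0 0 0 0 0 0 255;0 0 0 0 0 0 255;0 0 0 0 0 0 255;0 0 0 0 0 0 255;0 0 0 0 0 0 255;0 0 0 0 0 0 255;0 0 0 0 0 0 255;0 0 0 0 0 0 255;0 0 0 0 0 0 255", grip_force=20)

```text
time_s: 3.43
ee_pos: [0.4748, -0.0064, 0.0226]
eef_rot: [-3.142, 0.0, 2.345]
force: [-1.4, -1.0, 2.7]
grip_width: 0.0338
grip_force: 19.9
```

>>> carry_out(motion="0 0 0.008 0 0 0 255;0 0 0.016 0 0 0 255;0 0 0.02 0 0 0 255;0 0 0.02 0 0 0 255;0 0 0.02 0 0 0 255;0 0 0.02 0 0 0 255;0 0 0.016 0 0 0 255;0.005 0.013 0 0 0 0 255;0.01 0.026 0 0 0 0 255;0.01 0.026 0 0 0 0 255;0.01 0.026 0 0 0 0 255;0.01 0.026 0 0 0 0 255;0.01 0.026 0 0 0 0 255;0.01 0.026 0 0 0 0 255;0.01 0.026 0 0 0 0 255;0.01 0.026 0 0 0 0 255;0.01 0.026 0 0 0 0 255;0.008 0.0125 0 0 0 0 255;0 0 0 0 0 0 255;0 0 0 0 0 0 255")

```text
time_s: 5.1
ee_pos: [0.5776, 0.2535, 0.1422]
eef_rot: [-3.141, -0.0, 2.345]
force: [0.6, -0.3, -1.1]
grip_width: 0.0344
grip_force: 19.9
```

>>> carry_out(motion="0 0 -0.02 0 0 0 255;0 0 -0.02 0 0 0 255;0 0 -0.02 0 0 0 255;0 0 -0.02 0 0 0 255;0 0 -0.014 0 0 0 255;0 0 -0.01 0 0 0 255;0 0 -0.005 0 0 0 255;0 0 -0.001 0 0 0 255;0 0 0 0 0 0 255;0 0 0 0 0 0 255")

```text
time_s: 5.93
ee_pos: [0.5783, 0.2532, 0.0335]
eef_rot: [3.14, 0.001, 2.344]
force: [-0.3, 0.2, -1.1]
grip_width: 0.034
grip_force: 19.9
```

>>> carry_out(motion="0 0 -0.0015 0 0 0 255;0 0 0 0 0 0 255;0 0 0 0 0 0 80;0 0 0 0 0 0 80;0 0 0 0 0 0 80;0 0 0 0 0 0 80;0 0 0.01 0 0 0 80;0 0 0.02 0 0 0 80;0 0 0.02 0 0 0 80;0 0 0.02 0 0 0 80;0 0 0.02 0 0 0 80;0 0 0.02 0 0 0 40;0 0 0.02 0 0 0 40;0 0 0.02 0 0 0 40;-0.009 -0.032 0 0 0 -2 40;-0.009 -0.032 0 0 0 -2 40;-0.009 -0.032 0 0 0 -2 40;-0.009 -0.032 0 0 0 -2 40;-0.009 -0.032 0 0 0 -2 40;-0.009 -0.032 0 0 0 -2 40")

```text
time_s: 7.6
ee_pos: [0.5232, 0.0598, 0.1818]
eef_rot: [3.141, 0.0, 2.134]
force: [0.4, 1.1, 1.0]
grip_width: 0.0796
grip_force: 0.0
```

>>> carry_out(motion="-0.009 -0.032 0 0 0 -2 40;-0.009 -0.032 0 0 0 -2 40;-0.009 -0.032 0 0 0 -2 40;-0.009 -0.032 0 0 0 -2 40;-0.009 -0.032 0 0 0 -2 40;-0.0085 -0.032 0 0 0 -1.6 40;0 0 0 0 0 0 40;0 0 0 0 0 0 40")

```text
time_s: 8.27
ee_pos: [0.4701, -0.132, 0.1817]
eef_rot: [3.141, 0.001, 1.93]
force: [-0.2, 0.7, 0.5]
grip_width: 0.0794
grip_force: 0.0
```

```bash
python3 - <<'E'
from h import *
c=shot('top'); P=cloud(c)
s=(np.hypot(P[...,0]-.578,P[...,1]-.2535)<.045)
for lo,hi in [(.05,.078),(.083,.12)]:
    q=P[s&(P[...,2]>lo)&(P[...,2]<hi)]; print(len(q),q.mean(0).round(4),q[:,2].max(),np.percentile(q[:,2],80) ,cv2.minAreaRect((q[:,:2]*1000).astype(np.float32)))
E
```

```text
392 [0.5767 0.2472 0.0691] 0.07798933157652876 0.07479328923112964 ((579.181396484375, 252.801513671875), (35.356536865234375, 54.98792266845703), 45.992767333984375)
140 [0.5785 0.2523 0.0947] 0.09924072560241803 0.09656151492511991 ((578.9247436523438, 252.90615844726562), (22.042724609375, 21.928884506225586), 44.916168212890625)
```

>>> carry_out(motion="0 0 -0.02 0 0 0 40;0 0 -0.02 0 0 0 40;0 0 -0.02 0 0 0 40;0 0 -0.02 0 0 0 40;0 0 -0.02 0 0 0 40;0 0 -0.02 0 0 0 40;0 0 -0.02 0 0 0 40;0 0 -0.012 0 0 0 40;0 0 -0.008 0 0 0 40;0 0 0 0 0 0 40;0 0 0 0 0 0 255;0 0 0 0 0 0 255;0 0 0 0 0 0 255;0 0 0 0 0 0 255;0 0 0 0 0 0 255;0 0 0 0 0 0 255;0 0 0 0 0 0 255", grip_force=20)

```text
time_s: 9.73
ee_pos: [0.4706, -0.1309, 0.0216]
eef_rot: [3.141, 0.0, 1.933]
force: [-3.2, 0.2, 6.3]
grip_width: 0.0561
grip_force: 20.0
```

>>> carry_out(motion="0 0 0.008 0 0 0 255;0 0 0.016 0 0 0 255;0 0 0.02 0 0 0 255;0 0 0.02 0 0 0 255;0 0 0.02 0 0 0 255;0 0 0.02 0 0 0 255;0 0 0.016 0 0 0 255;0.0032 0.0135 0 0 0 0 255;0.0064 0.0275 0 0 0 0 255;0.0064 0.0275 0 0 0 0 255;0.0064 0.0275 0 0 0 0 255;0.0064 0.0275 0 0 0 0 255;0.0064 0.0275 0 0 0 0 255;0.0064 0.0275 0 0 0 0 255;0.0064 0.0275 0 0 0 0 255;0.0064 0.0275 0 0 0 0 255;0.0064 0.0275 0 0 0 0 255;0.0064 0.0275 0 0 0 0 255;0.0032 0.0135 0 0 0 0 255;0 0 0 0 0 0 255")

```text
time_s: 11.4
ee_pos: [0.5407, 0.1733, 0.141]
eef_rot: [-3.142, -0.0, 1.935]
force: [-0.5, -0.2, -3.6]
grip_width: 0.0558
grip_force: 20.0
```

>>> carry_out(motion="0 0 0 0 0 0 255;0 0 -0.02 0 0 0 255;0 0 -0.02 0 0 0 255;0 0 -0.02 0 0 0 255;0 0 -0.02 0 0 0 255;0 0 -0.014 0 0 0 255;0 0 -0.01 0 0 0 255;0 0 -0.004 0 0 0 255;0 0 0 0 0 0 255;0 0 0 0 0 0 255")

```text
time_s: 12.23
ee_pos: [0.5411, 0.1708, 0.0337]
eef_rot: [3.141, 0.0, 1.932]
force: [-1.2, 0.0, -3.1]
grip_width: 0.0559
grip_force: 20.0
```

>>> carry_out(motion="0 0 -0.0027 0 0 0 255;0 0 0 0 0 0 255;0 0 0 0 0 0 40;0 0 0 0 0 0 40;0 0 0 0 0 0 40;0 0 0 0 0 0 40;0 0 0.01 0 0 0 40;0 0 0.02 0 0 0 40;0 0 0.02 0 0 0 40;0 0 0.02 0 0 0 40;0 0 0.02 0 0 0 40;0 0 0.02 0 0 0 40;0 0 0.02 0 0 0 40;0 0 0.02 0 0 0 40;0.0116 -0.0284 0 0 0 0 40;0.0116 -0.0284 0 0 0 0 40;0.0116 -0.0284 0 0 0 0 40;0.0116 -0.0284 0 0 0 0 40;0.0116 -0.0284 0 0 0 0 40;0.0116 -0.0284 0 0 0 0 40")

```text
time_s: 13.9
ee_pos: [0.6107, -0.0007, 0.1813]
eef_rot: [3.141, 0.0, 1.933]
force: [1.0, 0.7, 1.4]
grip_width: 0.0797
grip_force: 0.0
```

>>> carry_out(motion="0.0116 -0.0284 0 0 0 0 40;0 0 0 0 0 0 40;0 0 0 0 0 0 40;0 0 0 0 0 0 40")

```text
time_s: 14.23
ee_pos: [0.6217, -0.0272, 0.1807]
eef_rot: [3.141, -0.0, 1.933]
force: [-0.6, 0.8, -0.1]
grip_width: 0.0791
grip_force: 0.0
```

>>> carry_out(motion="0 0 -0.02 0 0 0 40;0 0 -0.02 0 0 0 40;0 0 -0.02 0 0 0 40;0 0 -0.02 0 0 0 40;0 0 -0.02 0 0 0 40;0 0 -0.02 0 0 0 40;0 0 -0.02 0 0 0 40;0 0 -0.012 0 0 0 40;0 0 -0.007 0 0 0 40;0 0 0 0 0 0 40;0 0 0 0 0 0 255;0 0 0 0 0 0 255;0 0 0 0 0 0 255;0 0 0 0 0 0 255;0 0 0 0 0 0 255;0 0 0 0 0 0 255;0 0 0 0 0 0 255", grip_force=20)

```text
time_s: 15.65
ee_pos: [0.6222, -0.0277, 0.022]
eef_rot: [3.141, 0.0, 1.933]
force: [-2.7, -1.0, 6.8]
grip_width: 0.0535
grip_force: 20.0
```

>>> carry_out(motion="0 0 0.008 0 0 0 255;0 0 0.016 0 0 0 255;0 0 0.02 0 0 0 255;0 0 0.02 0 0 0 255;0 0 0.02 0 0 0 255;0 0 0.02 0 0 0 255;0 0 0.016 0 0 0 255;-0.0085 0.012 0 0 0 0 255;-0.0165 0.024 0 0 0 0 255;-0.0165 0.024 0 0 0 0 255;-0.0165 0.024 0 0 0 0 255;-0.0165 0.024 0 0 0 0 255;-0.0165 0.024 0 0 0 0 255;-0.0165 0.024 0 0 0 0 255;-0.0165 0.024 0 0 0 0 255;-0.0165 0.024 0 0 0 0 255;-0.0165 0.024 0 0 0 0 255;-0.006 0.008 0 0 0 0 255;0 0 0 0 0 0 255;0 0 0 0 0 0 255")

```text
time_s: 17.32
ee_pos: [0.4591, 0.2083, 0.1415]
eef_rot: [3.141, 0.0, 1.934]
force: [0.8, 0.3, -3.9]
grip_width: 0.0537
grip_force: 20.0
```

>>> carry_out(motion="0 0 -0.02 0 0 0 255;0 0 -0.02 0 0 0 255;0 0 -0.02 0 0 0 255;0 0 -0.02 0 0 0 255;0 0 -0.014 0 0 0 255;0 0 -0.01 0 0 0 255;0 0 -0.005 0 0 0 255;0 0 0 0 0 0 255;0 0 0 0 0 0 255")

```text
time_s: 18.07
ee_pos: [0.4595, 0.2082, 0.0328]
eef_rot: [3.141, 0.0, 1.932]
force: [0.3, 0.0, -3.1]
grip_width: 0.0541
grip_force: 20.0
```

>>> carry_out(motion="0 0 -0.0017 0 0 0 255;0 0 0 0 0 0 255;0 0 0 0 0 0 40;0 0 0 0 0 0 40;0 0 0 0 0 0 40;0 0 0 0 0 0 40;0 0 0.01 0 0 0 40;0 0 0.02 0 0 0 40;0 0 0.02 0 0 0 40;0 0 0.02 0 0 0 40;0 0 0.02 0 0 0 40;0 0 0.02 0 0 0 40;0 0 0.02 0 0 0 40;0 0 0.02 0 0 0 40;0.0007 -0.0314 0 0 0 0 40;0.0007 -0.0314 0 0 0 0 40;0.0007 -0.0314 0 0 0 0 40;0.0007 -0.0314 0 0 0 0 40;0.0007 -0.0314 0 0 0 0 40;0.0007 -0.0314 0 0 0 0 40")

```text
time_s: 19.73
ee_pos: [0.4629, 0.0185, 0.1815]
eef_rot: [3.141, 0.0, 1.933]
force: [0.1, -0.4, -0.4]
grip_width: 0.0788
grip_force: 0.0
```

>>> carry_out(motion="0.0008 -0.0314 0 0 0 0 40;0.0008 -0.0314 0 0 0 0 40;0.0008 -0.0314 0 0 0 0 40;0.0008 -0.0314 0 0 0 0 40;0.0008 -0.0314 0 0 0 0 40;0.0008 -0.0314 0 0 0 0 40;0.0008 -0.0314 0 0 0 0 40;0.0008 -0.0314 0 0 0 0 40;0.0008 -0.0314 0 0 0 0 40;0 0 0 0 0 0 40;0 0 0 0 0 0 40;0 0 0 0 0 0 40")

```text
time_s: 20.73
ee_pos: [0.4702, -0.2622, 0.1809]
eef_rot: [3.141, -0.0, 1.933]
force: [0.5, 0.3, -0.9]
grip_width: 0.0791
grip_force: 0.0
```

>>> carry_out(motion="0 -0.001 -0.02 0 0 0 40;0 0 -0.02 0 0 0 40;0 0 -0.02 0 0 0 40;0 0 -0.02 0 0 0 40;0 0 -0.02 0 0 0 40;0 0 -0.02 0 0 0 40;0 0 -0.02 0 0 0 40;0 0 -0.012 0 0 0 40;0 0 -0.007 0 0 0 40;0 0 0 0 0 0 40;0 0 0 0 0 0 255;0 0 0 0 0 0 255;0 0 0 0 0 0 255;0 0 0 0 0 0 255;0 0 0 0 0 0 255;0 0 0 0 0 0 255;0 0 0 0 0 0 255", grip_force=20)

```text
time_s: 22.15
ee_pos: [0.4704, -0.2638, 0.022]
eef_rot: [3.141, 0.0, 1.933]
force: [-2.2, -0.2, 6.5]
grip_width: 0.048
grip_force: 20.0
```

>>> carry_out(motion="0 0 0.008 0 0 0 255;0 0 0.016 0 0 0 255;0 0 0.02 0 0 0 255;0 0 0.02 0 0 0 255;0 0 0.02 0 0 0 255;0 0 0.02 0 0 0 255;0 0 0.02 0 0 0 255;0 0 0.01 0 0 0 255;0.0006 0.014 0 0 0 0 255;0.0013 0.028 0 0 0 0 255;0.0013 0.028 0 0 0 0 255;0.0013 0.028 0 0 0 0 255;0.0013 0.028 0 0 0 0 255;0.0013 0.028 0 0 0 0 255;0.0013 0.028 0 0 0 0 255;0.0013 0.028 0 0 0 0 255;0.0013 0.028 0 0 0 0 255;0.0013 0.028 0 0 0 0 255;0.0013 0.028 0 0 0 0 255;0.0013 0.028 0 0 0 0 255")

```text
time_s: 23.82
ee_pos: [0.4842, 0.0604, 0.1545]
eef_rot: [-3.14, -0.001, 1.933]
force: [1.0, -0.5, -1.6]
grip_width: 0.0477
grip_force: 20.0
```

>>> carry_out(motion="0.0013 0.028 0 0 0 0 255;0.0013 0.028 0 0 0 0 255;0.0013 0.028 0 0 0 0 255;0.0013 0.028 0 0 0 0 255;0.0013 0.028 0 0 0 0 255;0.0013 0.028 0 0 0 0 255;0.0013 0.028 0 0 0 0 255;0.0013 0.024 0 0 0 0 255;0.0006 0.012 0 0 0 0 255;0 0 0 0 0 0 255;0 0 0 0 0 0 255;0 0 0 0 0 0 255")

```text
time_s: 24.82
ee_pos: [0.496, 0.2895, 0.1551]
eef_rot: [-3.141, 0.0, 1.932]
force: [0.3, 0.4, -1.5]
grip_width: 0.0477
grip_force: 20.0
```

Standing z is about 0.031, so I lower by 0.123.

>>> carry_out(motion="0 0 -0.02 0 0 0 255;0 0 -0.02 0 0 0 255;0 0 -0.02 0 0 0 255;0 0 -0.02 0 0 0 255;0 0 -0.02 0 0 0 255;0 0 -0.012 0 0 0 255;0 0 -0.006 0 0 0 255;0 0 -0.004 0 0 0 255;0 0 0 0 0 0 255;0 0 0 0 0 0 255")

```text
time_s: 25.65
ee_pos: [0.4967, 0.2904, 0.0344]
eef_rot: [3.14, -0.0, 1.932]
force: [0.1, -0.6, -2.8]
grip_width: 0.0475
grip_force: 20.0
```

Lower 3 mm, release, rise and retreat towards the start position.

>>> carry_out(motion="0 0 -0.003 0 0 0 255;0 0 0 0 0 0 255;0 0 0 0 0 0 40;0 0 0 0 0 0 40;0 0 0 0 0 0 40;0 0 0 0 0 0 40;0 0 0.01 0 0 0 40;0 0 0.02 0 0 0 40;0 0 0.02 0 0 0 40;0 0 0.02 0 0 0 40;0 0 0.02 0 0 0 40;0 0 0.02 0 0 0 40;0 0 0.02 0 0 0 40;0 0 0.02 0 0 0 40;0 0 0.02 0 0 0 40;-0.015 0.02 0 0 0 0 40;-0.03 0.03 0 0 0 0 40;-0.03 0.03 0 0 0 0 40;-0.03 0.03 0 0 0 0 40;-0.03 0.03 0 0 0 0 40")

```text
time_s: 27.32
ee_pos: [0.3618, 0.4292, 0.2016]
eef_rot: [3.141, -0.0, 1.932]
force: [0.1, 0.5, -0.9]
grip_width: 0.0795
grip_force: 0.0
```

>>> carry_out(motion="-0.03 0.03 0 0 0 0 40;-0.03 0.03 0 0 0 0 40;-0.03 0.03 0 0 0 0 40;0 0 0 0 0 0 40;0 0 0 0 0 0 40;0 0 0 0 0 0 40")

```text
time_s: 27.82
ee_pos: [0.2752, 0.5163, 0.201]
eef_rot: [3.141, 0.0, 1.933]
force: [0.4, -0.8, 0.0]
grip_width: 0.0791
grip_force: 0.0
```

```bash
python3 - <<'E'
from h import *
for n in ['top','side']:
    c=shot(n); cv2.imwrite(f'pics/{n}1.png',c['pixels'][...,::-1])
c=load('top');P=cloud(c)
for n,x,y,zl,zc in [('red',.496,.29,.085,.11),('blue',.578,.2535,.083,.11),('yellow',.459,.208,.06,.09),('green',.541,.171,.06,.09),('white',.61,-.149,.055,.08),('black',.622,-.272,.075,.11)]:
    q=P[(np.hypot(P[...,0]-x,P[...,1]-y)<.045)&(P[...,2]>zl)&(P[...,2]<zc)]
    print(n,cv2.minEnclosingCircle((q[:,:2]*1000).astype(np.float32)),np.median(q[:,2]))
E
```

```text
red ((498.4043273925781, 288.9766540527344), 15.87521743774414) 0.09732563322941457
blue ((578.218505859375, 253.68312072753906), 12.226228713989258) 0.0952642598016663
yellow ((460.4012756347656, 208.19522094726562), 27.120502471923828) 0.07045952350019591
green ((542.72412109375, 170.04434204101562), 27.95611572265625) 0.07160817510435757
white ((610.2794189453125, -149.24972534179688), 28.02510643005371) 0.06281322854142635
black ((621.779296875, -272.6940002441406), 16.25107765197754) 0.08832645842405451
```

View pics/side1.png

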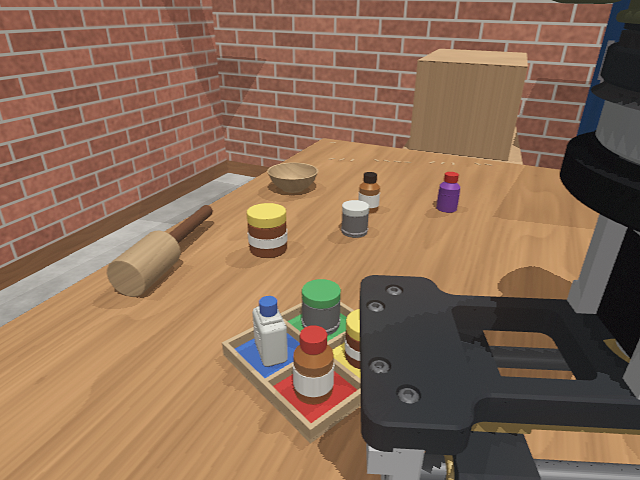

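View pics/top1.png

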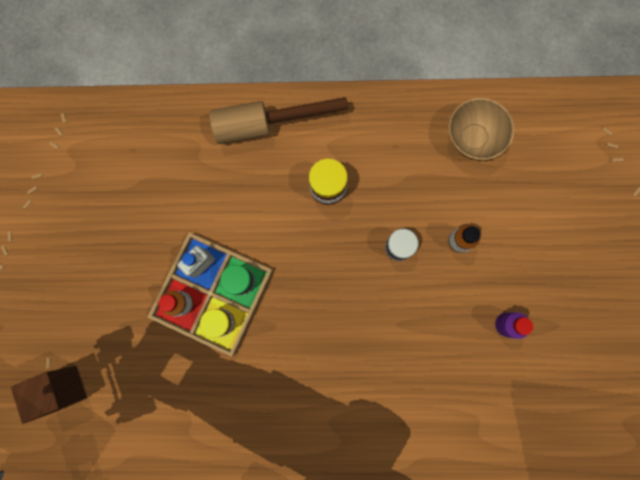

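The side view shows flask (270,330), bottle (313,370) and green tin (321,305) upright on their felts, with the yellow jar partly hidden at (355,340). The top view shows all four in their matching bays around (210,293). The white tin (403,243) and black-capped bottle (465,238) have not moved. The measured top heights fit objects standing on felt.

```bash
python3 -c "
from station import ctrl
print(ctrl.hand_in())"
```

```text
the job is handed in; nothing more can be done
None
```

The job is handed in: my last camera check showed all four containers upright on their own colour felts, within a few millimetres of centre, and the black-capped bottle and white-lidded tin still in place; the simulator returned no verdict.

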